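Lay out the cigars by length on the sizing row

TASK

Lay the cigars out by length on the row of four brass rests: the shortest on the rest nearest the red dish, then longer and longer to the longest on the rest furthest from it, each lying straight along its rest, down in both saddles and roughly centred end to end. The two matching cigars with yellow bands share one rest: carry them over together, side by side in one grip. Leave the red dish where it stands.

Things in the scene. Friction and masses are not known exactly. Their poses are not given: they have to be found in the camera images.
- cigar_90: Square-section dark brown stiff cigar, 90 mm long, 18 mm square, about 13 g, lying on the bench; red band near one end. Origin at its centre (9 mm above what it lies on); x along its length, z up. The shortest.
- cigar_140: Square-section dark brown stiff cigar, 140 mm long, 18 mm square, about 18 g, lying on the bench; red band near one end. Origin at its centre (9 mm above what it lies on); x along its length, z up. The third in length.
- cigar_165: Square-section dark brown stiff cigar, 165 mm long, 18 mm square, about 20 g, lying on the bench; red band near one end. Origin at its centre (9 mm above what it lies on); x along its length, z up. The longest.
- twin_a: Square-section dark brown stiff cigar, 115 mm long, 18 mm square, about 16 g, lying on the bench; yellow band near one end. Origin at its centre (9 mm above what it lies on); x along its length, z up. One of two matching cigars, second in length, lying side by side and parallel at the start, 1 to 3 mm apart, about 38 mm over both (36 mm when gripped together).
- twin_b: Square-section dark brown stiff cigar, 115 mm long, 18 mm square, about 16 g, lying on the bench; yellow band near one end. Origin at its centre (9 mm above what it lies on); x along its length, z up. The other of the matching two; it lies at twin_a's +y side, parallel to it.
- rest_1: Fixed rest at one end of the row, next to rest_2; four alike in line, 80 mm apart, on a 10 mm dark board. Dark plate 76 x 64 mm; brass saddles across it at x = -33 and +33 mm, 8 mm thick, floors 16 mm up, side lips 26 mm up and 54 mm apart. Origin: centre of the plate's underside, 10 mm above the bench; x along the cigar's lie, y along the row. A seated cigar's centre is at z = 25 mm.
- rest_2: Fixed rest between rest_1 and rest_3; four alike in line, 80 mm apart, on a 10 mm dark board. Dark plate 76 x 64 mm; brass saddles across it at x = -33 and +33 mm, 8 mm thick, floors 16 mm up, side lips 26 mm up and 54 mm apart. Origin: centre of the plate's underside, 10 mm above the bench; x along the cigar's lie, y along the row. A seated cigar's centre is at z = 25 mm.
- rest_3: Fixed rest between rest_2 and rest_4; four alike in line, 80 mm apart, on a 10 mm dark board. Dark plate 76 x 64 mm; brass saddles across it at x = -33 and +33 mm, 8 mm thick, floors 16 mm up, side lips 26 mm up and 54 mm apart. Origin: centre of the plate's underside, 10 mm above the bench; x along the cigar's lie, y along the row. A seated cigar's centre is at z = 25 mm.
- rest_4: Fixed rest at the other end of the row, next to rest_3; four alike in line, 80 mm apart, on a 10 mm dark board. Dark plate 76 x 64 mm; brass saddles across it at x = -33 and +33 mm, 8 mm thick, floors 16 mm up, side lips 26 mm up and 54 mm apart. Origin: centre of the plate's underside, 10 mm above the bench; x along the cigar's lie, y along the row. A seated cigar's centre is at z = 25 mm.
- dish: Small round red dish, 64 mm across, 24 mm tall, standing on the bench past one end of the row, 110 mm from the end rest's centre: it marks the end for the shortest cigar (a grey mug, 72 mm across, 65 mm tall, stands past the other end). Origin at the centre of its underside.
Things that resemble listed ones, but are neither listed nor needed, are in the scene too. What is shaped like the cigar_90 but turquoise is not meant.

How it is judged:
On the way:
1. the two matching cigars are held off the bench together, side by side (height (world z) of each of twin_a, twin_b above 0.06 m and distance between twin_a and twin_b below 0.03 m), for 0.2 s.
At the end, for the whole second after the job is handed in: From the dish end, the rests hold: 90 mm; both 115 mm; 140 mm; 165 mm cigars. Each is at rest in both saddles: centre 20 to 30 mm above the rest's origin, within 15 mm of it along and 22 mm across the rest, within 0.2 rad of the rest's x axis either way round (((horizontal distance between dish and rest_1 below 0.16 m and (x of cigar_90 in the frame of rest_1 between -0.015 and 0.015 m and y of cigar_90 in the frame of rest_1 between -0.022 and 0.022 m and z of cigar_90 in the frame of rest_1 between 0.02 and 0.03 m and angle between the x axis of cigar_90 and the x axis of rest_1, either way round below 0.2 rad) and (x of twin_a in the frame of rest_2 between -0.015 and 0.015 m and y of twin_a in the frame of rest_2 between -0.022 and 0.022 m and z of twin_a in the frame of rest_2 between 0.02 and 0.03 m and angle between the x axis of twin_a and the x axis of rest_2, either way round below 0.2 rad) and (x of twin_b in the frame of rest_2 between -0.015 and 0.015 m and y of twin_b in the frame of rest_2 between -0.022 and 0.022 m and z of twin_b in the frame of rest_2 between 0.02 and 0.03 m and angle between the x axis of twin_b and the x axis of rest_2, either way round below 0.2 rad) and (x of cigar_140 in the frame of rest_3 between -0.015 and 0.015 m and y of cigar_140 in the frame of rest_3 between -0.022 and 0.022 m and z of cigar_140 in the frame of rest_3 between 0.02 and 0.03 m and angle between the x axis of cigar_140 and the x axis of rest_3, either way round below 0.2 rad) and (x of cigar_165 in the frame of rest_4 between -0.015 and 0.015 m and y of cigar_165 in the frame of rest_4 between -0.022 and 0.022 m and z of cigar_165 in the frame of rest_4 between 0.02 and 0.03 m and angle between the x axis of cigar_165 and the x axis of rest_4, either way round below 0.2 rad)) or (horizontal distance between dish and rest_4 below 0.16 m and (x of cigar_90 in the frame of rest_4 between -0.015 and 0.015 m and y of cigar_90 in the frame of rest_4 between -0.022 and 0.022 m and z of cigar_90 in the frame of rest_4 between 0.02 and 0.03 m and angle between the x axis of cigar_90 and the x axis of rest_4, either way round below 0.2 rad) and (x of twin_a in the frame of rest_3 between -0.015 and 0.015 m and y of twin_a in the frame of rest_3 between -0.022 and 0.022 m and z of twin_a in the frame of rest_3 between 0.02 and 0.03 m and angle between the x axis of twin_a and the x axis of rest_3, either way round below 0.2 rad) and (x of twin_b in the frame of rest_3 between -0.015 and 0.015 m and y of twin_b in the frame of rest_3 between -0.022 and 0.022 m and z of twin_b in the frame of rest_3 between 0.02 and 0.03 m and angle between the x axis of twin_b and the x axis of rest_3, either way round below 0.2 rad) and (x of cigar_140 in the frame of rest_2 between -0.015 and 0.015 m and y of cigar_140 in the frame of rest_2 between -0.022 and 0.022 m and z of cigar_140 in the frame of rest_2 between 0.02 and 0.03 m and angle between the x axis of cigar_140 and the x axis of rest_2, either way round below 0.2 rad) and (x of cigar_165 in the frame of rest_1 between -0.015 and 0.015 m and y of cigar_165 in the frame of rest_1 between -0.022 and 0.022 m and z of cigar_165 in the frame of rest_1 between 0.02 and 0.03 m and angle between the x axis of cigar_165 and the x axis of rest_1, either way round below 0.2 rad))) and linear speed of each of cigar_90, cigar_140, cigar_165, twin_a, twin_b below 0.02 m/s and angular speed of each of cigar_90, cigar_140, cigar_165, twin_a, twin_b below 0.2 rad/s); the robot touches nothing.
It fails at once if the red dish is moved more than 25 mm (distance of dish from where it was at the start of the episode above 0.025 m).
It also fails if it takes over 120 s, if anything falls off the work surface, if the arm or the gripper's body presses on something with over 40 N, if the wrist force passes 120 N, or if a joint passes its speed limit or range.

ROBOT

A 6-joint arm with a two-finger parallel gripper is mounted at the origin on the work surface. World frame = base frame: x ahead of the robot, y to its left, z up, the work surface at z = 0. Lengths are in m, angles in rad, forces in N, time in s.
With the tool pointing down it reaches from about 0.25 to 0.775 m from the base axis. Payload 4 kg.
Tool frame: the origin (TCP) lies midway between the tips of the shut fingers; the grasp point (between the pads) lies 19 mm behind it (robot.tcp_to_grasp is the z of the grasp point in the tool frame, in m); z points along the fingers, y is the line along which they close (so a half turn about z gives the same grasp; the last joint's range is limited). The gripper opens to 94 mm and grips with 3 to 60 N. Pads are 16 mm wide; open, the fingers measure 119 mm over their backs; the gripper's body (75 mm by 177 mm) begins 78 mm behind the grasp point.
Start: joints at [-1.311, 0.087, 1.371, -0, 1.684, -0.103], TCP at [0.195, -0.514, 0.206] pointing down, gripper open.
Joint ranges: [-3.1, 3.1], [-0.76, 2.03], [0.27, 2.55], [-1.08, 4.22], [0.17, 2.65], [-2.57, 2.57]. Speed limits (rad/s): [2.79, 2.79, 3.14, 3.14, 3.14, 3.14].

INTERFACE

Orientations are given as [roll, pitch, yaw] about the fixed x, y, z axes, in that order (R = Rz(yaw) Ry(pitch) Rx(roll)).
In Python, from bench import robot gives the robot as it stands. The module is installed in compiled form; this text tells all that it offers.
- The arm moves only by the tool move_arm, never from a script. Its argument "motion" is one flat list of numbers, 7 for each row, row after row: the turn, a rotation vector about the tool's x, y, z in units of 45 degrees (1.0 is 45 degrees), then the shift along the tool's x, y, z in units of 100 mm (1.0 is 100 mm), then the opening, from 0 (shut) to 1 (fully open). A call has 1 to 12 rows; each row shifts and turns the commanded pose from where the row before left it, along the tool's axes as they then stand; what a row does not reach is not made up. A row lasts 1/12 s, in which the tool goes at most 41.7 mm and 7.16 degrees, less where a joint would pass 70% of its speed; a pose out of reach is approached as far as the arm can. A call with a number of a shift or a turn outside -1 to 1 is refused whole. A call with a gripper value outside its range is refused whole. The fingers move at their own pace and stop on an object; the grip force is fixed at half the most. Time passes only in rows, so rows that do not move let the fingers close. It gives the time, the measured TCP pose, the force, the opening and the grip force at its end, in the units of the state.
- robot.get_obs(): the state, without advancing time (a new reading comes with each control period).
- robot.snapshot(name): name is "scene" or "top"; returns the picture (400x640x3 uint8, red, green, blue); there is no depth.
- robot.get_calibration(name): a dict with "fx", "fy", "cx", "cy" (pixels), "k1" (the pictures are not rectified: a ray, as slopes to the right and down, at radius r is drawn at 1 + k1 r^2 times it, then the intrinsics apply), "R" (3x3) and "t" (3): a world point X has camera coordinates R X + t. Camera axes: x right, y down, z forward; pixel columns grow to the right and rows downward; lengths in m; the calibration is good to about 2 mm. A picture is of the moment at which its call begins. get_calibration takes no time and is no camera call.
- robot.close_job(): hands the job in; it is judged then, once.
The state is a dict: "time": time; "joint_positions": joint angles; "qvel": joint speeds; "joint_torque": joint torques, N m; "tool_pos": TCP position; "ee_rot": TCP orientation; "wrist_force": force on the tool from outside, world axes, zero at the start; "wrist_torque": the same for the moment, N m; "width": finger opening in m; "finger_force": force on a finger pad.
Only numpy, scipy, OpenCV 4.12 (cv2) and the standard library are available. Lean on these libraries where they do the work, as an engineer would, in place of code of your own. Each camera call takes 0.05 s, during which the arm holds its last target. There are 200 camera calls.

## Working session

There is one attempt and no reset: what is moved stays moved. The work goes in short steps, Python scripts to look and compute and a tool call to move; the robot and the scene stay as the last step left them, time stands still between calls to the robot, and variables do not carry over. Pictures are saved under pics/ and viewed, at most 14 in all, crops included, and the job is handed in when it is done.

Besides the shell and the picture viewer there is one more tool, called after "Request:" in YAML: its name, and indented under it one key for each argument. move_arm: Moves the arm, as the interface text tells. Shifts and turns lie within -1 to 1; 1 stands for 100 mm of shift or 45 degrees of turn. Its arguments: {"type":"object","properties":{"motion":{"type":"array","items":{"type":"number"}}},"required":["motion"]}

```bash
mkdir -p pics; python3 - <<'E'
from bench import robot
import cv2
for n in("top","scene"):
    cv2.imwrite(f"pics/{n}0.png",robot.snapshot(n)[:,:,::-1]); c=robot.get_calibration(n); print(n,c)
o=robot.get_obs();print(o["tool_pos"],o["ee_rot"],o["width"],o["time"],robot.tcp_to_grasp)
E
```

```text
top {'fx': 410.25973370891995, 'fy': 410.25973370891995, 'cx': 318.9093976700059, 'cy': 200.01705471637442, 'k1': 0.011928576635302095, 'R': array([[ 9.46499030e-04, -9.99657842e-01,  2.61400723e-02],
       [-9.98201362e-01, -2.51138578e-03, -5.98976870e-02],
       [ 5.99428403e-02, -2.60363627e-02, -9.97862197e-01]]), 't': array([0.00197814, 0.47153423, 0.88283866])}
scene {'fx': 460.88950497151575, 'fy': 460.88950497151575, 'cx': 319.52184124125336, 'cy': 199.46909832142765, 'k1': -0.10432763914773094, 'R': array([[-0.11120166,  0.99379677, -0.00147349],
       [ 0.81856992,  0.09075355, -0.56719228],
       [-0.56354013, -0.06427887, -0.82358409]]), 't': array([ 0.05133044, -0.36701745,  1.29704341])}
[ 0.19507182 -0.51372188  0.20444428] [-3.13964772e+00 -2.43431674e-04  3.62804312e-01] 0.09426663632931569 0.1 -0.0188
```

View pics/top0.png

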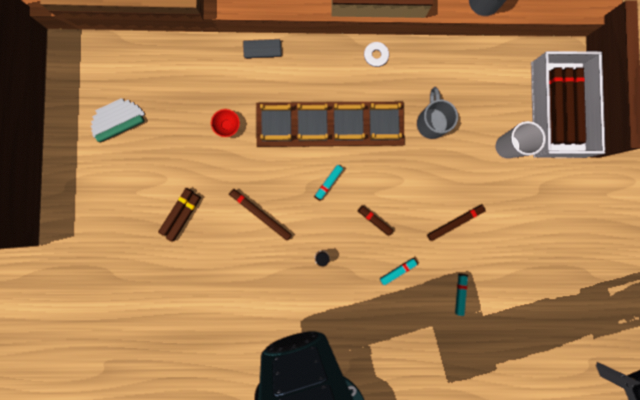

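View pics/scene0.png

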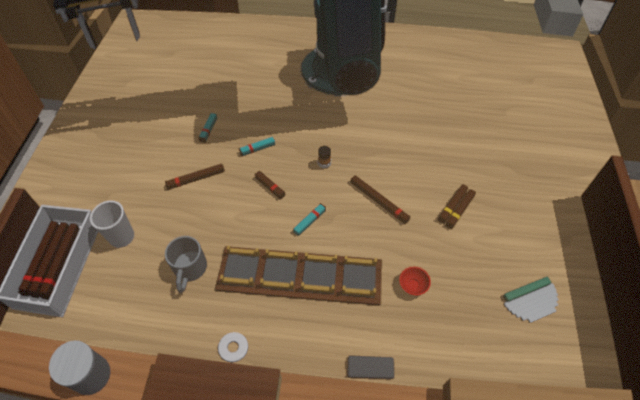

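The pictures show these candidates, by top-view pixel:
- **Dark brown cigars:** (377,220) short, (457,222) medium, (261,214) long, and the yellow-banded twins at (180,214).
- **Decoys:** turquoise cigars at (330,182), (399,270) and (462,294), and boxed cigars at (568,105).
- **Landmarks:** red dish at (226,123), rests running from about x=258 to 404, mug at (437,118).

I choose the four dark brown items on the bench and will check them in a close crop.

```bash
python3 - <<'E'
import cv2
im=cv2.imread("pics/top0.png")
cv2.imwrite("pics/c1.png",cv2.resize(im[95:250,150:330],(800,689),interpolation=cv2.INTER_CUBIC)[:600])
a=cv2.resize(im[95:245,150:330],None,fx=4,fy=4,interpolation=cv2.INTER_CUBIC)
b=cv2.resize(im[95:245,310:490],None,fx=4,fy=4,interpolation=cv2.INTER_CUBIC)
cv2.imwrite("pics/c1.png",a);cv2.imwrite("pics/c2.png",b)
E
```

```text
(no output)
```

View pics/c1.png

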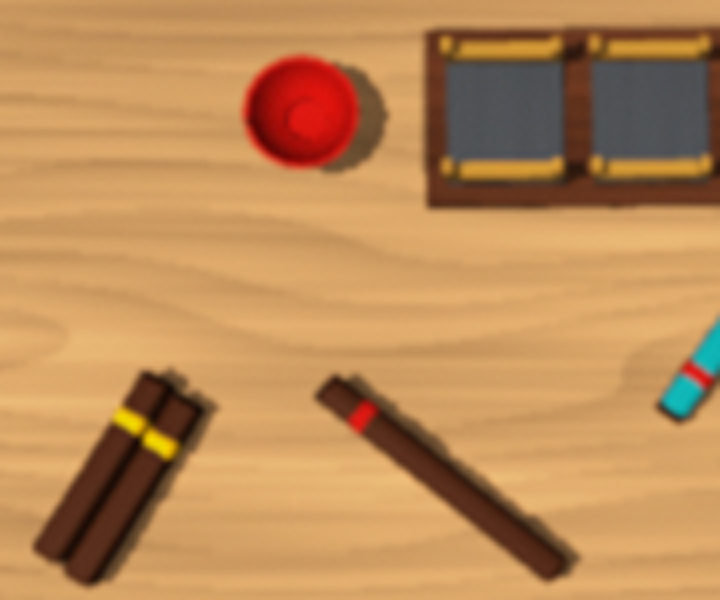

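View pics/c2.png

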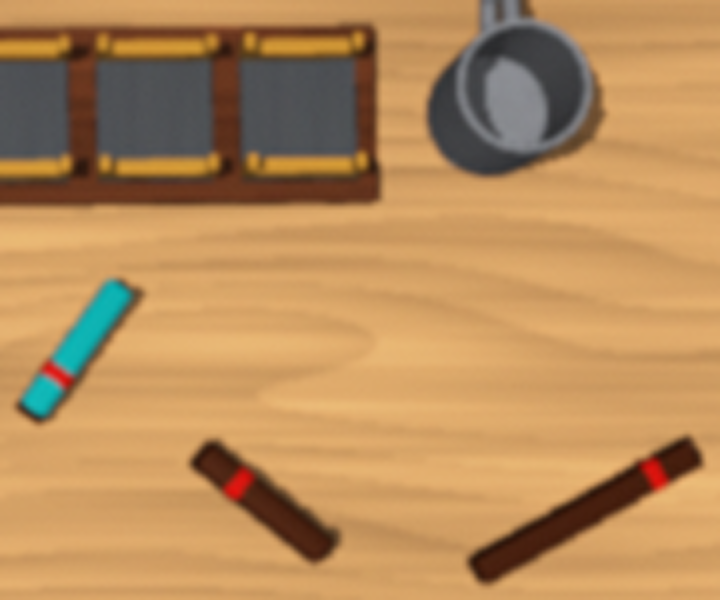

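The crops confirm the choice: the twins and the 165 mm cigar in crop 1, the 90 mm (short) and 140 mm (long) cigars in crop 2. The turquoise one is a decoy. Next, turning these pixels into positions.

```bash
cat > h.py <<'E'
from bench import robot
import cv2, numpy as np
def world(px,z,cam="top"):
    c=robot.get_calibration(cam)
    K=np.array([[c["fx"],0,c["cx"]],[0,c["fy"],c["cy"]],[0,0,1.]])
    p=cv2.undistortPoints(np.array(px,float).reshape(-1,1,2),K,np.array([c["k1"],0,0,0])).reshape(-1,2)
    R=np.array(c["R"]);o=-R.T@np.array(c["t"])
    d=np.c_[p,np.ones(len(p))]@R
    return (o+d*((z-o[2])/d[:,2])[:,None])[:,:2]
def crop(n,out,x0,y0,w,h,s):
    im=robot.snapshot(n)[y0:y0+h,x0:x0+w,::-1]
    cv2.imwrite(f"pics/{out}.png",cv2.resize(im,None,fx=s,fy=s,interpolation=cv2.INTER_CUBIC))
E
python3 - <<'E'
from h import *
c1=lambda *p:[(150+(x-1.5)/4,95+(y-1.5)/4) for x,y in p]
c2=lambda *p:[(310+(x-1.5)/4,95+(y-1.5)/4) for x,y in p]
for n,p in dict(c165=c1((327,388),(558,565)),c140=c2((695,452),(482,570)),c90=c2((203,455),(324,548)),
  tl=c1((152,383),(48,552)),tr=c1((190,402),(84,577))).items():
    w=world(p,.018);d=w[1]-w[0];print(n,w.mean(0).round(4),"len",np.hypot(*d).round(4),"dir deg",np.degrees(np.arctan2(d[1],d[0])).round(1))
for n,p in dict(r1=c1((446,45),(558,46),(448,168),(558,168)),r2=c1((597,45),(705,45),(598,167),(706,167)),r3=c2((101,44),(215,43),(105,166),(217,164)),r4=c2((248,44),(360,42),(253,165),(365,163))).items():
    w=world(p,.034);print(n,w.mean(0).round(4),np.hypot(*(w[0]-w[2])).round(3),np.hypot(*(w[0]-w[1])).round(3))
print(world(c1((302,111)),.024), world(c2((526,88)),.065))
o=robot.get_obs();print(o["joint_positions"])
E
```

```text
c165 [0.4413 0.1299] len 0.1576 dir deg -127.3
c140 [ 0.4232 -0.2987] len 0.1349 dir deg 118.6
c90 [ 0.428  -0.1204] len 0.0829 dir deg -127.5
tl [0.446  0.3131] len 0.1054 dir deg 149.6
tr [0.4342 0.2932] len 0.1087 dir deg 150.0
r1 [0.6401 0.0976] 0.067 0.06
r2 [0.6411 0.0173] 0.067 0.058
r3 [ 0.6427 -0.0628] 0.067 0.062
r4 [ 0.6437 -0.1428] 0.066 0.061
[[0.63932895 0.20693705]] [[ 0.6446219  -0.25254564]]
[-1.31110215e+00  8.78684775e-02  1.37207128e+00  4.22199944e-05
  1.68361255e+00 -1.03105660e-01]
```

```bash
cat >> h.py <<'E'
def plan(x,y,z,yaw):
    "shift in the present tool axes (units), then turn (rotvec units, about the tool's z last)"
    from scipy.spatial.transform import Rotation as S
    o=robot.get_obs();R=S.from_euler("xyz",o["ee_rot"])
    G=S.from_euler("xyz",[np.pi,0,np.radians(yaw)])
    d=np.array([x,y,z])-o["tool_pos"]
    print("shift",(R.inv().apply(d)*10).round(3),"after-turn shift",(G.inv().apply(d)*10).round(3),"turn",((R.inv()*G).as_rotvec(degrees=True)/45).round(3),"yaw",np.degrees(o["ee_rot"][2]).round(2),"pos",np.round(o["tool_pos"],4),"w",round(o["width"],4),"t",o["time"],"F",np.round(o["wrist_force"],1))
E
python3 -c "
from h import *
plan(.4232,-.2987,.15,-61.4)"
```

```text
shift [ 2.896 -1.2    0.547] after-turn shift [-0.796 -3.032  0.544] turn [-0.002  0.002  1.826] yaw 20.79 pos [ 0.1951 -0.5137  0.2044] w 0.0943 t 0.1 F [-0.2 -0.   0.1]
```

Request:
move_arm:
  motion: [0,0,0,0.29,-0.12,0.05,1,0,0,0,0.29,-0.12,0.05,1,0,0,0,0.29,-0.12,0.05,1,0,0,0,0.29,-0.12,0.05,1,0,0,0,0.29,-0.12,0.05,1,0,0,0,0.29,-0.12,0.05,1,0,0,0,0.29,-0.12,0.05,1,0,0,0,0.29,-0.12,0.05,1,0,0,0,0.29,-0.12,0.05,1,0,0,0,0.29,-0.12,0.05,1]

```text
time: 0.93
tool_pos: [0.4244, -0.2976, 0.1547]
ee_rot: [-3.141, 0.0, 0.363]
wrist_force: [-0.3, -0.4, 0.8]
width: 0.0941
finger_force: 0.0
```

Request:
move_arm:
  motion: [0,0,0.152,0,0,0,0.8,0,0,0.152,0,0,0,0.8,0,0,0.152,0,0,0,0.8,0,0,0.152,0,0,0,0.8,0,0,0.152,0,0,0,0.8,0,0,0.152,0,0,0,0.8,0,0,0.152,0,0,0,0.8,0,0,0.152,0,0,0,0.8,0,0,0.152,0,0,0,0.8,0,0,0.152,0,0,0,0.8,0,0,0.152,0,0,0,0.8,0,0,0.152,0,0,0,0.8]

```text
time: 1.93
tool_pos: [0.4234, -0.2989, 0.1548]
ee_rot: [3.141, 0.001, -1.076]
wrist_force: [-0.1, 0.5, -0.1]
width: 0.0755
finger_force: 0.0
```

```bash
python3 -c "
from h import *
plan(.4232,-.2987,.005,-61.4)"
```

```text
shift [-1.000e-03  1.000e-03  1.498e+00] after-turn shift [-2.000e-03  1.000e-03  1.498e+00] turn [ 0.001  0.001 -0.005] yaw -61.63 pos [ 0.4234 -0.2989  0.1548] w 0.0755 t 1.9333 F [-0.1  0.5 -0.1]
```

Request:
move_arm:
  motion: [0,0,0,0,0,0.3,0.6,0,0,0,0,0,0.3,0.6,0,0,0,0,0,0.3,0.6,0,0,0,0,0,0.25,0.6,0,0,0,0,0,0.2,0.6,0,0,0,0,0,0.14,0.6,0,0,0,0,0,0,0,0,0,0,0,0,0,0,0,0,0,0,0,0,0,0,0,0,0,0,0,0,0,0,0,0,0,0,0,0,0,0,0,0,0,0]

```text
time: 2.93
tool_pos: [0.4244, -0.2997, 0.0077]
ee_rot: [-3.141, -0.002, -1.07]
wrist_force: [-0.0, 0.4, 0.7]
width: 0.0204
finger_force: 0.1
```

Request:
move_arm:
  motion: [0,0,0,0,0,0,0,0,0,0,0,0,0,0,0,0,0,0,0,-0.1,0,0,0,0,0,0,-0.2,0,0,0,0,0,0,-0.3,0,0,0,0,0,0,-0.3,0,0,0,0,0,0,-0.3,0,0,0,0,0,0,-0.2,0,0,0,0,0,0,0,0]

```text
time: 3.68
tool_pos: [0.4261, -0.3011, 0.153]
ee_rot: [-3.138, -0.011, -1.07]
wrist_force: [0.3, -1.0, -0.0]
width: 0.0173
finger_force: 30.0
```

```bash
python3 -c "
from h import *
plan(.6427,-.0628,.14,0.9)
crop('top','g140',310,60,200,150,4)"
```

```text
shift [-1.051 -3.044  0.13 ] after-turn shift [ 2.203 -2.349  0.13 ] turn [ 0.003 -0.015 -1.382] yaw -61.29 pos [ 0.4261 -0.3011  0.153 ] w 0.0173 t 3.6833 F [ 0.3 -1.  -0. ]
```

View pics/g140.png

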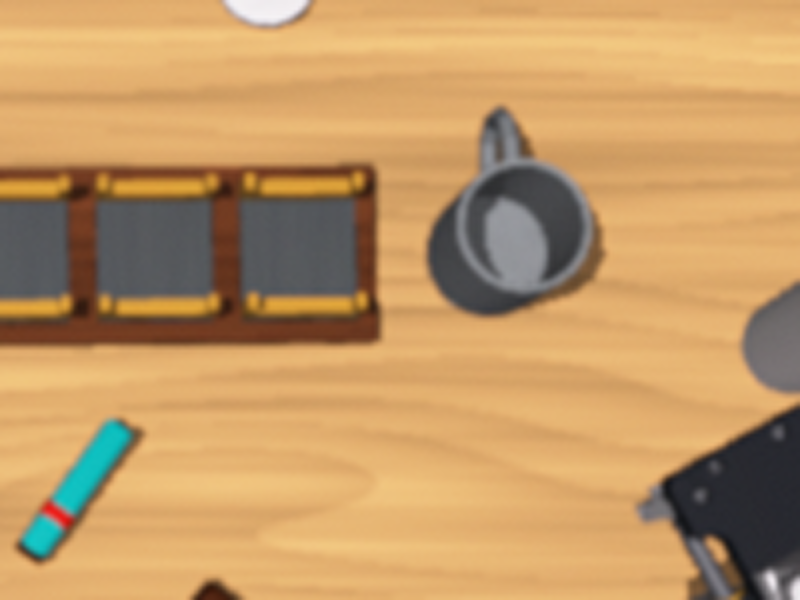

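Request:
move_arm:
  motion: [0,0,0,-0.105,-0.304,0,0,0,0,0,-0.105,-0.304,0,0,0,0,0,-0.105,-0.304,0,0,0,0,0,-0.105,-0.304,0,0,0,0,0,-0.105,-0.304,0,0,0,0,0,-0.105,-0.304,0,0,0,0,0,-0.105,-0.304,0,0,0,0,0,-0.105,-0.304,0,0,0,0,0,-0.105,-0.304,0,0,0,0,0,-0.105,-0.304,0,0]

```text
time: 4.57
tool_pos: [0.6395, -0.0594, 0.1437]
ee_rot: [3.138, 0.003, -1.07]
wrist_force: [0.7, -0.6, -0.8]
width: 0.0177
finger_force: 30.0
```

Request:
move_arm:
  motion: [0,0,-0.138,0,0,0,0,0,0,-0.138,0,0,0,0,0,0,-0.138,0,0,0,0,0,0,-0.138,0,0,0,0,0,0,-0.138,0,0,0,0,0,0,-0.138,0,0,0,0,0,0,-0.138,0,0,0,0,0,0,-0.138,0,0,0,0,0,0,-0.138,0,0,0,0,0,0,-0.138,0,0,0,0,0,0,0,0,0,0,0,0,0,0,0,0,0,0]

```text
time: 5.57
tool_pos: [0.639, -0.0608, 0.1444]
ee_rot: [-3.141, 0.003, 0.011]
wrist_force: [0.4, 0.2, -0.9]
width: 0.0176
finger_force: 30.0
```

```bash
python3 -c "
from h import *
plan(.6427,-.0628,.033,0.9)
crop('scene','p140',200,200,200,150,4)"
```

```text
shift [0.041 0.021 1.114] after-turn shift [0.037 0.02  1.114] turn [-0.001  0.004 -0.006] yaw 0.65 pos [ 0.639  -0.0608  0.1444] w 0.0176 t 5.5667 F [ 0.4  0.2 -0.9]
```

View pics/p140.png

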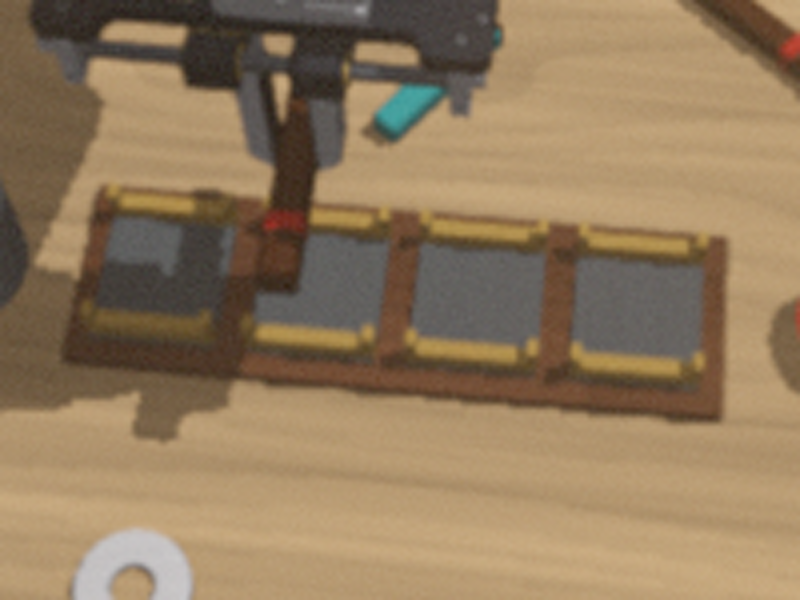

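Request:
move_arm:
  motion: [0,0,0,0.04,0.02,0.25,0,0,0,0,0,0,0.25,0,0,0,0,0,0,0.2,0,0,0,0,0,0,0.15,0,0,0,0,0,0,0.1,0,0,0,0,0,0,0.1,0,0,0,0,0,0,0.06,0,0,0,0,0,0,0,0,0,0,0,0,0,0,0.2,0,0,0,0,0,0,0.35,0,0,0,0,0,0,0.5,0,0,0,0,0,0,0.5]

```text
time: 6.62
tool_pos: [0.6445, -0.063, 0.0364]
ee_rot: [3.141, -0.002, 0.014]
wrist_force: [0.8, 0.4, -0.1]
width: 0.0354
finger_force: 0.0
```

Request:
move_arm:
  motion: [0,0,0,0,0,-0.1,0.5,0,0,0,0,0,-0.3,0.5,0,0,0,0,0,-0.3,0.5,0,0,0,0,0,-0.3,0.5,0,0,0,0,0,-0.3,0.5]

```text
time: 7.03
tool_pos: [0.6439, -0.0629, 0.168]
ee_rot: [3.141, -0.001, 0.014]
wrist_force: [0.5, -0.7, 0.2]
width: 0.047
finger_force: 0.0
```

```bash
python3 -c "
from h import *
plan(.428,-.1204,.15,52.5)"
```

```text
shift [-2.167  0.544  0.178] after-turn shift [-1.77  -1.363  0.18 ] turn [ 1.000e-03 -1.000e-03 -1.149e+00] yaw 0.8 pos [ 0.6439 -0.0629  0.168 ] w 0.047 t 7.0333 F [ 0.5 -0.7  0.2]
```

Request:
move_arm:
  motion: [0,0,0,-0.271,0.068,0.02,0.6,0,0,0,-0.271,0.068,0.02,0.6,0,0,0,-0.271,0.068,0.02,0.6,0,0,0,-0.271,0.068,0.02,0.6,0,0,0,-0.271,0.068,0.02,0.6,0,0,0,-0.271,0.068,0.02,0.6,0,0,0,-0.271,0.068,0.02,0.6,0,0,0,-0.271,0.068,0.02,0.6]

```text
time: 7.7
tool_pos: [0.4268, -0.1206, 0.1505]
ee_rot: [3.141, -0.001, 0.014]
wrist_force: [-0.4, -0.6, 1.0]
width: 0.0562
finger_force: 0.0
```

Request:
move_arm:
  motion: [0,0,-0.144,0,0,0,0.6,0,0,-0.144,0,0,0,0.6,0,0,-0.144,0,0,0,0.6,0,0,-0.144,0,0,0,0.6,0,0,-0.144,0,0,0,0.6,0,0,-0.144,0,0,0,0.6,0,0,-0.144,0,0,0,0.6,0,0,-0.141,0,0,0,0.6,0,0,0,0,0,0,0.6,0,0,0,0,0,0,0.6]

```text
time: 8.53
tool_pos: [0.4281, -0.1205, 0.1504]
ee_rot: [3.14, -0.0, 0.914]
wrist_force: [0.1, -0.8, -0.3]
width: 0.0564
finger_force: 0.0
```

```bash
python3 -c "
from h import *
plan(.428,-.1204,.005,52.5)
crop('top','p140b',240,80,180,150,4)"
```

```text
shift [-1.000e-03 -4.000e-03  1.454e+00] after-turn shift [-0.000e+00 -1.000e-03  1.454e+00] turn [ 0.002 -0.    -0.003] yaw 52.35 pos [ 0.4281 -0.1205  0.1504] w 0.0564 t 8.5333 F [ 0.1 -0.8 -0.3]
```

View pics/p140b.png

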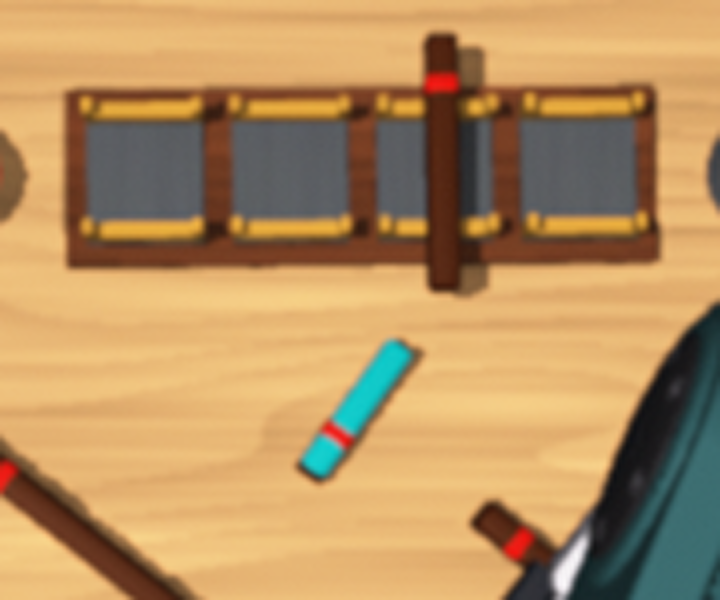

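The 140 mm cigar lies straight and centred on the third rest: its ends are at crop rows 35 and 290, with the saddles at 105 and 224. Next is the 90 mm cigar.

Request:
move_arm:
  motion: [0,0,0,0,0,0.3,0.6,0,0,0,0,0,0.3,0.6,0,0,0,0,0,0.3,0.6,0,0,0,0,0,0.25,0.6,0,0,0,0,0,0.17,0.6,0,0,0,0,0,0.12,0.6,0,0,0,0,0,0,0,0,0,0,0,0,0,0,0,0,0,0,0,0,0,0,0,0,0,0,0,0,0,0,0,0,0,0,0,0,0,0,0,0,0,0]

```text
time: 9.58
tool_pos: [0.4286, -0.1207, 0.0065]
ee_rot: [3.14, -0.0, 0.916]
wrist_force: [-0.5, -0.6, 0.9]
width: 0.0195
finger_force: 0.1
```

Request:
move_arm:
  motion: [0,0,0,0,0,0,0,0,0,0,0,0,0,0,0,0,0,0,0,-0.1,0,0,0,0,0,0,-0.2,0,0,0,0,0,0,-0.3,0,0,0,0,0,0,-0.3,0,0,0,0,0,0,-0.3,0,0,0,0,0,0,-0.2,0,0,0,0,0,0,0,0]

```text
time: 10.33
tool_pos: [0.4308, -0.1216, 0.1515]
ee_rot: [3.131, -0.003, 0.917]
wrist_force: [0.8, 0.2, -0.0]
width: 0.018
finger_force: 30.0
```

```bash
python3 -c "
from h import *
plan(.6401,.0976,.14,0.9)"
```

```text
shift [3.012 0.326 0.126] after-turn shift [ 2.127 -2.158  0.115] turn [ 0.011 -0.009  1.147] yaw 52.52 pos [ 0.4308 -0.1216  0.1515] w 0.018 t 10.3333 F [ 0.8  0.2 -0. ]
```

Request:
move_arm:
  motion: [0,0,0,0.301,0.033,0,0,0,0,0,0.301,0.033,0,0,0,0,0,0.301,0.033,0,0,0,0,0,0.301,0.033,0,0,0,0,0,0.301,0.033,0,0,0,0,0,0.301,0.033,0,0,0,0,0,0.301,0.033,0,0,0,0,0,0.301,0.033,0,0,0,0,0,0.301,0.033,0,0,0,0,0,0.301,0.033,0,0]

```text
time: 11.17
tool_pos: [0.6374, 0.0996, 0.1437]
ee_rot: [-3.14, 0.002, 0.917]
wrist_force: [-0.1, -0.8, 0.1]
width: 0.0176
finger_force: 30.0
```

Request:
move_arm:
  motion: [0,0,0.143,0,0,0,0,0,0,0.143,0,0,0,0,0,0,0.143,0,0,0,0,0,0,0.143,0,0,0,0,0,0,0.143,0,0,0,0,0,0,0.143,0,0,0,0,0,0,0.143,0,0,0,0,0,0,0.143,0,0,0,0,0,0,0,0,0,0,0,0,0,0,0,0,0,0,0]

```text
invalid input
```

```bash
python3 -c "
from h import *
plan(.6401,.0976,.033,0.9)"
```

```text
shift [0.003 0.036 1.107] after-turn shift [0.027 0.02  1.107] turn [-1.000e-03  3.000e-03  1.147e+00] yaw 52.52 pos [0.6374 0.0996 0.1437] w 0.0176 t 11.1667 F [-0.1 -0.8  0.1]
```

One number was missing from that row list, so the call was refused. Retrying.

Request:
move_arm:
  motion: [0,0,0.143,0,0,0,0,0,0,0.143,0,0,0,0,0,0,0.143,0,0,0,0,0,0,0.143,0,0,0,0,0,0,0.143,0,0,0,0,0,0,0.143,0,0,0,0,0,0,0.143,0,0,0,0,0,0,0.143,0,0,0,0,0,0,0,0,0,0,0]

```text
time: 11.92
tool_pos: [0.6366, 0.0983, 0.1439]
ee_rot: [3.141, 0.003, 0.016]
wrist_force: [-0.2, 0.6, -0.0]
width: 0.0182
finger_force: 30.0
```

Request:
move_arm:
  motion: [0,0,0,0.03,0.02,0.25,0,0,0,0,0,0,0.25,0,0,0,0,0,0,0.2,0,0,0,0,0,0,0.15,0,0,0,0,0,0,0.1,0,0,0,0,0,0,0.1,0,0,0,0,0,0,0.07,0,0,0,0,0,0,0,0,0,0,0,0,0,0,0.2,0,0,0,0,0,0,0.35,0,0,0,0,0,0,0.5,0,0,0,0,0,0,0.5]

```text
time: 12.92
tool_pos: [0.6408, 0.0964, 0.0341]
ee_rot: [3.142, -0.001, 0.018]
wrist_force: [0.2, -0.5, -0.2]
width: 0.0357
finger_force: 0.0
```

Request:
move_arm:
  motion: [0,0,0,0,0,-0.1,0.5,0,0,0,0,0,-0.3,0.5,0,0,0,0,0,-0.3,0.5,0,0,0,0,0,-0.3,0.5,0,0,0,0,0,-0.3,0.5]

```text
time: 13.33
tool_pos: [0.6403, 0.0964, 0.1659]
ee_rot: [3.142, -0.001, 0.018]
wrist_force: [-0.1, 0.2, -0.4]
width: 0.047
finger_force: 0.0
```

```bash
python3 -c "
from h import *
plan(.4413,.1299,.15,52.7)"
```

```text
shift [-1.983 -0.371  0.157] after-turn shift [-0.939 -1.786  0.159] turn [ 1.000e-03 -1.000e-03 -1.148e+00] yaw 1.04 pos [0.6403 0.0964 0.1659] w 0.047 t 13.3333 F [-0.1  0.2 -0.4]
```

Request:
move_arm:
  motion: [0,0,0,-0.283,-0.053,0.02,0.6,0,0,0,-0.283,-0.053,0.02,0.6,0,0,0,-0.283,-0.053,0.02,0.6,0,0,0,-0.283,-0.053,0.02,0.6,0,0,0,-0.283,-0.053,0.02,0.6,0,0,0,-0.283,-0.053,0.02,0.6,0,0,0,-0.283,-0.053,0.02,0.6]

```text
time: 13.92
tool_pos: [0.4404, 0.1301, 0.1504]
ee_rot: [-3.141, -0.001, 0.018]
wrist_force: [0.3, -0.1, 1.2]
width: 0.0563
finger_force: 0.0
```

Request:
move_arm:
  motion: [0,0,-0.144,0,0,0,0.6,0,0,-0.144,0,0,0,0.6,0,0,-0.144,0,0,0,0.6,0,0,-0.144,0,0,0,0.6,0,0,-0.144,0,0,0,0.6,0,0,-0.144,0,0,0,0.6,0,0,-0.144,0,0,0,0.6,0,0,-0.141,0,0,0,0.6,0,0,0,0,0,0,0.6,0,0,0,0,0,0,0.6]

```text
time: 14.75
tool_pos: [0.4418, 0.13, 0.1503]
ee_rot: [3.141, -0.001, 0.918]
wrist_force: [0.5, 0.4, 0.4]
width: 0.0562
finger_force: 0.0
```

```bash
python3 -c "
from h import *
plan(.4413,.1299,.005,52.7)
crop('top','p90',240,80,180,150,4)"
```

```text
shift [-0.005 -0.005  1.453] after-turn shift [-0.004 -0.004  1.453] turn [ 0.001 -0.001 -0.003] yaw 52.58 pos [0.4418 0.13   0.1503] w 0.0562 t 14.75 F [0.5 0.4 0.4]
```

View pics/p90.png

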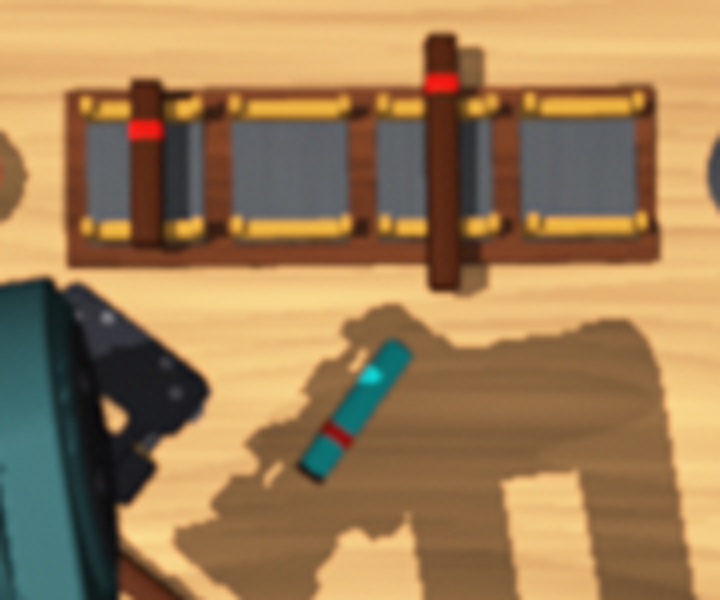

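The 90 mm cigar is seated on both saddles of the dish-end rest: its ends are at rows 80 and 246, with the saddles at 107 and 228. Next is the 165 mm cigar.

Request:
move_arm:
  motion: [0,0,0,0,0,0.3,0.6,0,0,0,0,0,0.3,0.6,0,0,0,0,0,0.3,0.6,0,0,0,0,0,0.25,0.6,0,0,0,0,0,0.17,0.6,0,0,0,0,0,0.12,0.6,0,0,0,0,0,0,0,0,0,0,0,0,0,0,0,0,0,0,0,0,0,0,0,0,0,0,0,0,0,0,0,0,0,0,0,0,0,0,0,0,0,0]

```text
time: 15.8
tool_pos: [0.4423, 0.1301, 0.0065]
ee_rot: [3.14, -0.001, 0.92]
wrist_force: [-0.1, 0.2, -0.2]
width: 0.0195
finger_force: 0.1
```

Request:
move_arm:
  motion: [0,0,0,0,0,0,0,0,0,0,0,0,0,0,0,0,0,0,0,-0.1,0,0,0,0,0,0,-0.2,0,0,0,0,0,0,-0.3,0,0,0,0,0,0,-0.3,0,0,0,0,0,0,-0.3,0,0,0,0,0,0,-0.2,0,0,0,0,0,0,0,0]

```text
time: 16.55
tool_pos: [0.4447, 0.1305, 0.1515]
ee_rot: [3.134, -0.008, 0.92]
wrist_force: [-0.1, -0.2, -0.1]
width: 0.018
finger_force: 30.0
```

```bash
python3 -c "
from h import *
plan(.6437,-.1428,.14,0.9)"
```

```text
shift [-0.971  3.237  0.132] after-turn shift [1.947 2.763 0.115] turn [ 0.004 -0.014  1.152] yaw 52.74 pos [0.4447 0.1305 0.1515] w 0.018 t 16.55 F [-0.1 -0.2 -0.1]
```

Request:
move_arm:
  motion: [0,0,0,-0.088,0.294,0,0,0,0,0,-0.088,0.294,0,0,0,0,0,-0.088,0.294,0,0,0,0,0,-0.088,0.294,0,0,0,0,0,-0.088,0.294,0,0,0,0,0,-0.088,0.294,0,0,0,0,0,-0.088,0.294,0,0,0,0,0,-0.088,0.294,0,0,0,0,0,-0.088,0.294,0,0,0,0,0,-0.088,0.294,0,0,0,0,0,-0.088,0.294,0,0]

```text
time: 17.47
tool_pos: [0.6403, -0.144, 0.1437]
ee_rot: [-3.139, 0.001, 0.92]
wrist_force: [0.3, 0.4, 0.5]
width: 0.0175
finger_force: 30.0
```

Request:
move_arm:
  motion: [0,0,0.144,0,0,0,0,0,0,0.144,0,0,0,0,0,0,0.144,0,0,0,0,0,0,0.144,0,0,0,0,0,0,0.144,0,0,0,0,0,0,0.144,0,0,0,0,0,0,0.144,0,0,0,0,0,0,0.144,0,0,0,0,0,0,0,0,0,0,0]

```text
time: 18.22
tool_pos: [0.6396, -0.1428, 0.1438]
ee_rot: [-3.141, 0.003, 0.014]
wrist_force: [-0.9, 1.1, -0.1]
width: 0.0175
finger_force: 30.0
```

```bash
python3 -c "
from h import *
plan(.6437,-.1428,.033,0.9)"
```

```text
shift [4.400e-02 1.000e-03 1.108e+00] after-turn shift [4.100e-02 1.000e-03 1.108e+00] turn [-0.001  0.003 -0.002] yaw 0.79 pos [ 0.6396 -0.1428  0.1438] w 0.0175 t 18.2167 F [-0.9  1.1 -0.1]
```

Request:
move_arm:
  motion: [0,0,0,0.04,0,0.25,0,0,0,0,0,0,0.25,0,0,0,0,0,0,0.2,0,0,0,0,0,0,0.15,0,0,0,0,0,0,0.1,0,0,0,0,0,0,0.1,0,0,0,0,0,0,0.07,0,0,0,0,0,0,0,0,0,0,0,0,0,0,0.2,0,0,0,0,0,0,0.35,0,0,0,0,0,0,0.5,0,0,0,0,0,0,0.5]

```text
time: 19.22
tool_pos: [0.6448, -0.143, 0.0341]
ee_rot: [3.141, -0.001, 0.016]
wrist_force: [0.8, 0.0, -0.2]
width: 0.0353
finger_force: 0.0
```

Request:
move_arm:
  motion: [0,0,0,0,0,-0.1,0.5,0,0,0,0,0,-0.3,0.5,0,0,0,0,0,-0.3,0.5,0,0,0,0,0,-0.3,0.5,0,0,0,0,0,-0.3,0.5]

```text
time: 19.63
tool_pos: [0.6443, -0.1428, 0.1659]
ee_rot: [3.141, -0.001, 0.016]
wrist_force: [0.4, -0.7, 0.3]
width: 0.0471
finger_force: 0.0
```

```bash
python3 -c "
from h import *
plan(.4401,.3032,.15,149.8)"
```

```text
shift [-1.972 -4.492  0.156] after-turn shift [4.009 2.828 0.159] turn [ 2.000e-03  0.000e+00 -3.309e+00] yaw 0.9 pos [ 0.6443 -0.1428  0.1659] w 0.0471 t 19.6333 F [ 0.4 -0.7  0.3]
```

Request:
move_arm:
  motion: [0,0,0,-0.123,-0.281,0.01,0.9,0,0,0,-0.123,-0.281,0.01,0.9,0,0,0,-0.123,-0.281,0.01,0.9,0,0,0,-0.123,-0.281,0.01,0.9,0,0,0,-0.123,-0.281,0.01,0.9,0,0,0,-0.123,-0.281,0.01,0.9,0,0,0,-0.123,-0.281,0.01,0.9,0,0,0,-0.123,-0.281,0.01,0.9,0,0,0,-0.123,-0.281,0.01,0.9,0,0,0,-0.123,-0.281,0.01,0.9,0,0,0,-0.123,-0.281,0.01,0.9,0,0,0,-0.123,-0.281,0.01,0.9]

```text
time: 20.63
tool_pos: [0.4909, 0.1933, 0.1527]
ee_rot: [-3.141, -0.002, 0.016]
wrist_force: [0.9, 0.4, -0.3]
width: 0.0845
finger_force: 0.0
```

Request:
move_arm:
  motion: [0,0,0,-0.123,-0.281,0.01,0.9,0,0,0,-0.123,-0.281,0.01,0.9,0,0,0,-0.123,-0.281,0.01,0.9,0,0,0,-0.123,-0.281,0.01,0.9,0,0,-0.15,0,0,0,0.9,0,0,-0.15,0,0,0,0.9,0,0,-0.15,0,0,0,0.9,0,0,-0.15,0,0,0,0.9,0,0,-0.15,0,0,0,0.9,0,0,-0.15,0,0,0,0.9,0,0,-0.15,0,0,0,0.9,0,0,-0.15,0,0,0,0.9]

```text
time: 21.63
tool_pos: [0.4407, 0.3037, 0.1486]
ee_rot: [3.141, -0.001, 0.964]
wrist_force: [-0.0, -0.2, 0.1]
width: 0.0843
finger_force: 0.0
```

Request:
move_arm:
  motion: [0,0,-0.15,0,0,0,0.9,0,0,-0.15,0,0,0,0.9,0,0,-0.15,0,0,0,0.9,0,0,-0.15,0,0,0,0.9,0,0,-0.15,0,0,0,0.9,0,0,-0.15,0,0,0,0.9,0,0,-0.15,0,0,0,0.9,0,0,-0.15,0,0,0,0.9,0,0,-0.15,0,0,0,0.9,0,0,-0.15,0,0,0,0.9,0,0,-0.15,0,0,0,0.9,0,0,-0.15,0,0,0,0.9]

```text
time: 22.63
tool_pos: [0.4408, 0.3037, 0.1486]
ee_rot: [3.14, 0.0, 2.378]
wrist_force: [-0.0, 0.0, 0.1]
width: 0.0847
finger_force: 0.0
```

```bash
python3 -c "
from h import *
plan(.4401,.3032,.005,149.8)
crop('top','p165',140,80,280,190,2.8)"
```

```text
shift [ 0.002 -0.01   1.436] after-turn shift [ 0.003 -0.008  1.436] turn [ 0.002  0.001 -0.301] yaw 136.24 pos [0.4408 0.3037 0.1486] w 0.0847 t 22.6333 F [-0.   0.   0.1]
```

View pics/p165.png

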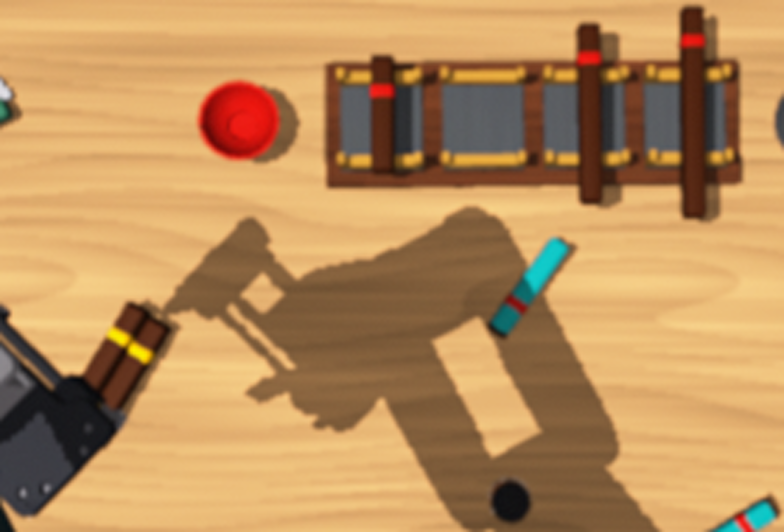

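The 165 mm cigar is seated on the far rest, with its ends at crop rows 7 and 217, and the twins are untouched. Next I finish the turn and grip both twins.

Request:
move_arm:
  motion: [0,0,-0.15,0,0,0,0.8,0,0,-0.15,0,0,0.1,0.8,0,0,0,0,0,0.2,0.8,0,0,0,0,0,0.25,0.8,0,0,0,0,0,0.25,0.8,0,0,0,0,0,0.25,0.8,0,0,0,0,0,0.22,0.8,0,0,0,0,0,0.16,0.8,0,0,0,0,0,0,0.6,0,0,0,0,0,0,0.5,0,0,0,0,0,0,0.45,0,0,0,0,0,0,0.4]

```text
time: 23.68
tool_pos: [0.4416, 0.3042, 0.0063]
ee_rot: [3.139, 0.002, 2.607]
wrist_force: [0.8, -0.3, 0.3]
width: 0.052
finger_force: 0.0
```

Request:
move_arm:
  motion: [0,0,0,0,0,0,0.3,0,0,0,0,0,0,0.2,0,0,0,0,0,0,0,0,0,0,0,0,0,0,0,0,0,0,0,0,0,0,0,0,0,0,-0.05,0,0,0,0,0,0,-0.1,0,0,0,0,0,0,-0.2,0,0,0,0,0,0,-0.25,0,0,0,0,0,0,-0.25,0,0,0,0,0,0,-0.25,0,0,0,0,0,0,-0.2,0]

```text
time: 24.68
tool_pos: [0.4409, 0.3038, 0.1371]
ee_rot: [3.14, 0.001, 2.607]
wrist_force: [0.0, 0.4, -0.3]
width: 0.0358
finger_force: 30.0
```

```bash
python3 -c "
from h import *
plan(.6411,.0173,.14,180.9)
crop('scene','gtw',380,100,180,150,4)"
```

```text
shift [-3.182 -1.446 -0.028] after-turn shift [-1.957 -2.896 -0.029] turn [ 0.002  0.002 -0.7  ] yaw 149.4 pos [0.4409 0.3038 0.1371] w 0.0358 t 24.6833 F [ 0.   0.4 -0.3]
```

View pics/gtw.png

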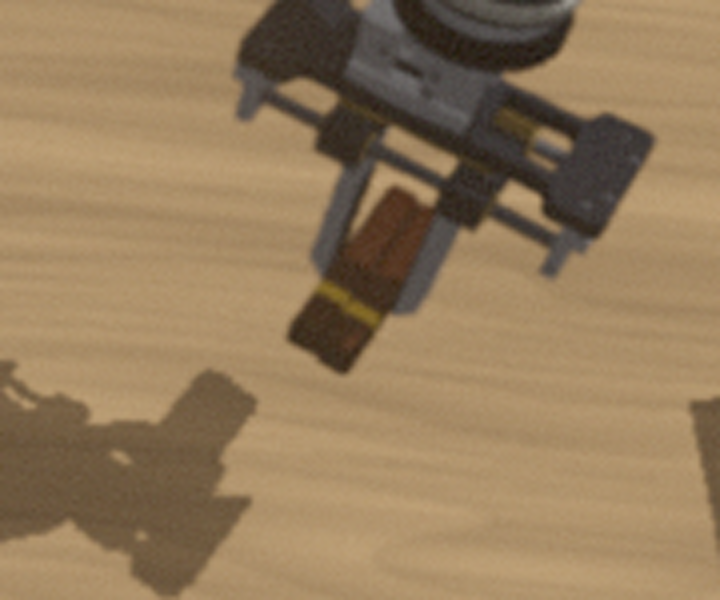

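Both twins are held side by side (opening 35.8 mm). Carrying them over now.

Request:
move_arm:
  motion: [0,0,0,-0.1,-0.045,0,0,0,0,0,-0.2,-0.09,0,0,0,0,0,-0.3,-0.136,0,0,0,0,0,-0.3,-0.136,0,0,0,0,0,-0.3,-0.136,0,0,0,0,0,-0.3,-0.136,0,0,0,0,0,-0.3,-0.136,0,0,0,0,0,-0.3,-0.136,0,0,0,0,0,-0.3,-0.136,0,0,0,0,0,-0.3,-0.136,0,0,0,0,0,-0.28,-0.13,0,0,0,0,0,-0.2,-0.09,0,0]

```text
time: 25.73
tool_pos: [0.6407, 0.0138, 0.1314]
ee_rot: [-3.138, -0.003, 2.605]
wrist_force: [1.2, -0.2, -0.4]
width: 0.0355
finger_force: 30.0
```

Request:
move_arm:
  motion: [0,0,-0.1,0,0,0,0,0,0,-0.1,0,0,0,0,0,0,-0.1,0,0,0,0,0,0,-0.1,0,0,0,0,0,0,-0.1,0,0,0,0,0,0,-0.1,0,0,0,0,0,0,-0.1,0,0,0,0,0,0,0,0,0,0,0,0,0,0,0,0,0,0]

```text
time: 26.48
tool_pos: [0.6398, 0.0168, 0.1323]
ee_rot: [-3.141, -0.004, -3.128]
wrist_force: [-0.1, -0.2, -0.6]
width: 0.0358
finger_force: 30.0
```

```bash
python3 -c "
from h import *
plan(.6411,.0173,.033,180.9)
crop('scene','ptw',220,160,200,150,4)"
```

```text
shift [-0.016  0.005  0.993] after-turn shift [-0.013  0.004  0.993] turn [-0.    -0.005 -0.003] yaw -179.25 pos [0.6398 0.0168 0.1323] w 0.0358 t 26.4833 F [-0.1 -0.2 -0.6]
```

View pics/ptw.png

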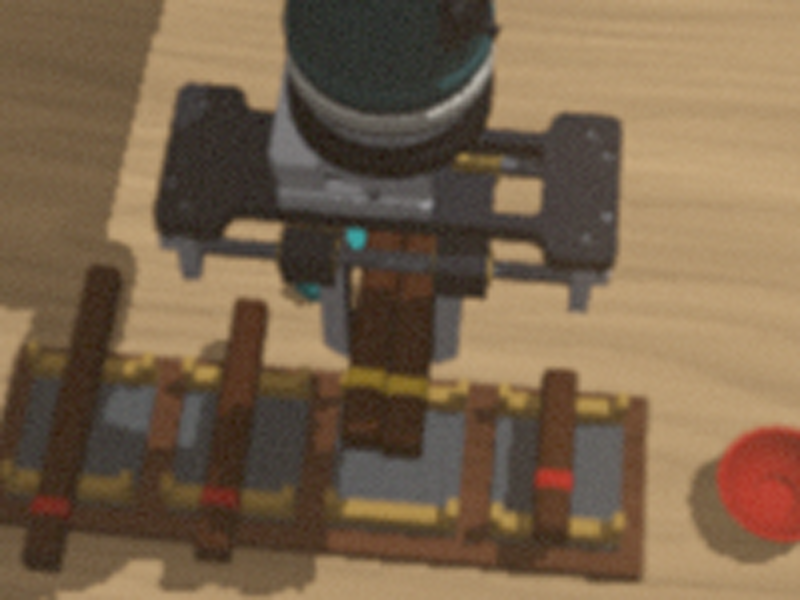

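Both hang straight over the empty rest. Lowering and releasing.

Request:
move_arm:
  motion: [0,0,0,-0.015,0.005,0.2,0,0,0,0,0,0,0.25,0,0,0,0,0,0,0.2,0,0,0,0,0,0,0.13,0,0,0,0,0,0,0.1,0,0,0,0,0,0,0.07,0,0,0,0,0,0,0.04,0,0,0,0,0,0,0,0,0,0,0,0,0,0,0.4,0,0,0,0,0,0,0.5,0,0,0,0,0,0,0.58,0,0,0,0,0,0,0.58]

```text
time: 27.53
tool_pos: [0.6429, 0.018, 0.0365]
ee_rot: [-3.141, 0.002, -3.126]
wrist_force: [1.0, -0.1, -0.7]
width: 0.053
finger_force: 0.0
```

Request:
move_arm:
  motion: [0,0,0,0,0,0,0.58,0,0,0,0,0,-0.1,0.58,0,0,0,0,0,-0.3,0.58,0,0,0,0,0,-0.3,0.58,0,0,0,0,0,-0.3,0.58,0,0,0,0,0,-0.3,0.58,0,0,0,0.3,0,0,0.58,0,0,0,0.3,0,0,0.58,0,0,0,0.3,0,0,0.58,0,0,0,0.3,0,0,0.58,0,0,0,0.3,0,0,0.58,0,0,0,0.3,0,0,0.58]

```text
time: 28.53
tool_pos: [0.461, 0.0152, 0.1664]
ee_rot: [-3.141, 0.001, -3.126]
wrist_force: [-0.2, 0.0, -0.5]
width: 0.0543
finger_force: 0.0
```

```bash
python3 -c "
from h import *
print(robot.get_obs()['width'])
crop('top','fin',200,75,220,100,3.6)"
```

```text
0.05434451449941008
```

View pics/fin.png

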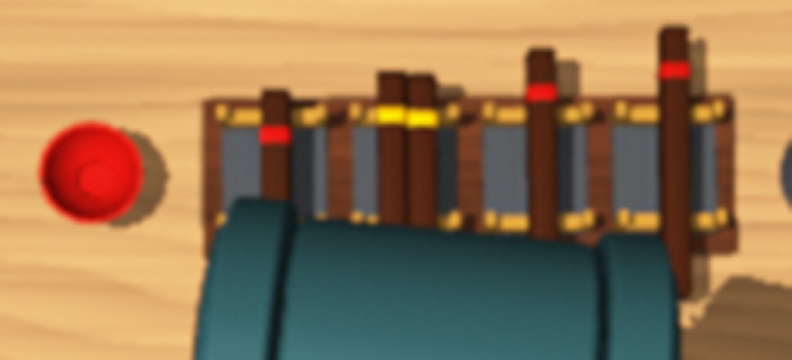

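The final crop shows all five cigars straight on their rests in the right order. The yellow-banded pair at (390,115) and (422,118) overhangs its saddle by about 25 mm, as expected when centred, and the dish has not moved.

```bash
python3 -c "
from bench import robot
print(robot.close_job())"
```

```text
the job is handed in; nothing more can be done
None
```

I handed the job in with the 90 mm cigar, both 115 mm twins, the 140 mm and the 165 mm on the rests in order from the red dish, the twins carried over in one grip; the hand-in returned no verdict, and the arm hid the twins' near ends in the last picture.

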